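# Zero the click dial, set it four clicks back and lock it

## Task

Set the depth adjuster on the bench: turn its round knob clockwise (seen from above) gently until it reaches its end stop, without forcing it, then turn it back exactly four clicks. Then slide the lock bolt fully home towards the knob, and let go. Leave the things lying around it alone.

Things in the scene. Friction and masses are not known exactly. Their poses are not given: they have to be found in the camera images.
- adjuster: Depth adjuster, fixed to the bench: aluminium housing 95 x 190 mm, 40 mm high, on a dark base plate 120 x 215 x 8 mm. Origin on the bench, under the knob's upright axis; z up, y along the housing towards the lock bolt, x across it. The plate spans -60 to +60 mm in x, -78 to +138 mm in y. Low covers round the knob rise to 52 mm above the bench.
- knob_grip (a point): Point on the knob's axis, 74 mm above the bench, at the height to grip; its axes are the housing's and do not turn. The black ribbed round knob is 42 mm in diameter, 50 to 92 mm above the bench; keep fingertips above 52 mm. It starts 0.6 to 1.7 rad anticlockwise of its end stop; a white mark on top shows it turning, but nothing marks the stop: find it by feel, turning clockwise.
- stop_dog (a point): Point on the stop ring hidden in the housing, 30 mm from the knob's axis along the housing's x, 30 mm above the bench. With the knob against its stop the ring twists about that axis, 6 Nm per rad, and springs back on release. Over 1 Nm on the knob (point shifted 5 mm) is forcing it; 0.4 to 0.6 Nm is plenty to feel the stop.
- pin_top (a point): Centre of the top of the steel gauge pin, 10 mm in diameter, in a brass bushing in the middle of the knob's top; the bushing's top is 94 mm above the bench. The knob drives it: flush with the bushing at the stop, 0.5 mm higher with each click anticlockwise (2 mm proud at four). It need not be touched.
- lock_bolt (a joint): Travel of the lock bolt in m: 0 drawn back, 0.013 fully home; it grows towards the knob (along the housing's -y) and takes about 2 N of push. Its nose goes between two pegs of the wheel and so enters only while the knob rests in a click.
- lock_tab (a point): Middle of the lock bolt's black upright tab, 62 mm above the bench; axes as the housing's. The tab is 26 mm wide (x), 12 mm thick along the slide (y), 42 to 73 mm above the bench; drawn back its centre is 91 mm from the knob's axis along the housing's y, home 78 mm. Push its far face (away from the knob) or pinch it.
- wax_tin: Round tin, 69 mm in diameter, 32 mm high; origin at the centre of its underside. A bystander.
- hex_key: L-shaped steel key, 40 x 115 x 8 mm; origin under its centre. A bystander.
- pencil: Pencil, 152 mm long, 8 mm thick; origin under its centre. A bystander.
- sanding_block: Brown sanding block, 52 x 90 x 27 mm; origin under its centre. A bystander.
- click_wheel (a point): Centre of the knob's steel wheel (64 mm across, 20 pegs, 42 to 50 mm above the bench); axes as the housing's. It clicks every 18 degrees: a spring ball resists with 0.1 to 0.2 Nm, then pulls the knob into the next rest. The unloaded stop is itself a rest, so click four lies 72 degrees (1.257 rad) anticlockwise of it. Released between clicks it springs into a neighbouring rest.

How it is judged (in metres and radians):
On the way, in this order (a step that is already met when the one before it is completed fails the run):
1. the knob is against its end stop (z of pin_top in the frame of adjuster below 0.09412 m), for 0.15 s.
2. the knob is four clicks back from the stop, the bolt not yet home (z of pin_top in the frame of adjuster between 0.0958 and 0.0962 m and value of joint lock_bolt below 0.008 m), for 0.2 s.
3. the lock bolt is home with the knob at four clicks (z of pin_top in the frame of adjuster between 0.0958 and 0.0962 m and value of joint lock_bolt above 0.011 m), for 0.2 s.
At the end, for the whole second after the job is handed in: The knob rests four clicks from its stop (gauge pin 2 mm proud, within 0.2 mm, that is within 0.4 of a click) and the lock bolt is home (at least 11 of 13 mm), nothing touched (all of step 3).
It fails at once if the knob is forced against its stop (more than about 1 Nm) (distance of stop_dog from where it was at the start of the episode above 0.005 m).
It fails at once if a bystander is moved more than 20 mm (distance of any of wax_tin, hex_key, pencil, sanding_block from where it was at the start of the episode above 0.02 m).
It also fails if it takes over 72 s, if anything falls off the work surface, if the arm or the gripper's body presses on something with over 40 N, if the wrist force passes 120 N, or if a joint passes its speed limit or range.

## Robot

A 6-joint arm with a two-finger parallel gripper is mounted at the origin on a cart in front of the work surface, level with it; the furniture and walls round the work are solid. World frame = base frame: x ahead of the robot, y to its left, z up, the work surface at z = 0. Lengths are in mm, angles in degrees, forces in N, time in s.
With the tool pointing down it reaches from about 300 to 850 mm from the base axis. Payload 4.2 kg.
Tool frame: the origin (TCP) lies on the centre line of the jaws, within the pads' length; the fingertips stand 8 mm ahead of it and the grasp point (between the pads) lies 11 mm behind it; z points along the fingers, y is the line along which they close (so a half turn about z gives the same grasp; the last joint's range is limited). The gripper opens to 91 mm and grips with 3 to 60 N. Pads are 32 mm wide; open, the fingers measure 118 mm over their backs; the gripper's body (76 mm by 178 mm) begins 60 mm behind the grasp point.
Start: joints at [-77.808, 18.312, 89.639, -0, 72.044, -1.146], TCP at [132.656, -559.504, 221.976] pointing down, gripper open.
Joint ranges: [-177.97, 177.97], [-48.28, 115.42], [12.27, 149.76], [-77.06, 257.06], [2.81, 150.46], [-146.56, 146.56]. Speed limits (degrees/s): [147.25, 147.25, 180, 180, 180, 180].

## Interface

Orientations are given as [roll, pitch, yaw] about the fixed x, y, z axes, in that order (R = Rz(yaw) Ry(pitch) Rx(roll)).
In Python, from workcell import telemetry, eyes, ticket gives the robot as it stands. The module is installed in compiled form; this text tells all that it offers.
- The arm moves only by the shell command python3 -m crank 'ROWS' [OPENING] [FORCE]. ROWS is JSON, a list of rows, each an object of numbers: "dx", "dy", "dz": the shift along the world's x, y, z normalised to -1 to 1, where 1 is 80 cm; "yaw": the turn about the world's z normalised to -1 to 1, where 1 is 5 degrees. A call has 1 to 10 rows; each row shifts and turns the commanded pose from where the row before left it; what a row does not reach is not made up. A row lasts 1/8 s, in which the tool goes at most 62.5 mm and 10.7 degrees, less where a joint would pass 70% of its speed; a pose out of reach is approached as far as the arm can. A call with a number of a shift or a turn outside -1 to 1 is refused whole. A call with a gripper value outside its range is refused whole. OPENING is the opening, from 0 (shut) to 1 (fully open), set as the call begins (- or left out, the last holds). The fingers move at their own pace and stop on an object; FORCE is the grip in N (left out, the last holds). Time passes only in rows, so rows that do not move let the fingers close. It gives the time, the measured TCP pose, the force, the opening and the grip force at its end, in the units of the state.
- telemetry.state(): the state, without advancing time (a new reading comes with each control period).
- eyes.grab_frame(name): name is "scene" or "top" or "wrist"; returns the picture (400x640x3 uint8, red, green, blue); there is no depth.
- eyes.calibration(name): a dict with "camera_matrix" (3x3 intrinsics, pixels), "world_from_camera" (4x4, takes a point from camera to world coordinates). Camera axes: x right, y down, z forward; pixel columns grow to the right and rows downward; lengths in mm; the calibration is good to about 2 mm. A picture is of the moment at which its call begins: read the wrist's pose just before it. calibration takes no time and is no camera call; for the wrist camera it gives the pose at the moment of the call.
- ticket.job_done(): hands the job in; it is judged then, once.
The state is a dict: "time_s": time; "qpos": joint angles; "qvel": joint speeds; "effort": joint torques, N m; "ee_pos": TCP position; "ee_rot": TCP orientation; "force": force on the tool from outside, world axes, zero at the start; "torque": the same for the moment, N m; "gripper_width": finger opening in mm; "gripper_force": force on a finger pad.
Only numpy, scipy, OpenCV 4.12 (cv2) and the standard library are available. Lean on these libraries where they do the work, as an engineer would, in place of code of your own. Each camera call takes 0.05 s, during which the arm holds its last target. There are 200 camera calls.

## Working session

There is one attempt and no reset: what is moved stays moved. The work goes in short steps, Python scripts to look and compute and a shell command to move; the robot and the scene stay as the last step left them, time stands still between calls to the robot, and variables do not carry over. Pictures are saved under pics/ and viewed, at most 10 in all, crops included, and the job is handed in when it is done.

```bash
mkdir -p pics; python3 - <<'E'
from workcell import telemetry, eyes
import cv2,numpy as np
s=telemetry.state();print(s)
for n in("top","scene"):
    cv2.imwrite(f"pics/{n}0.png",eyes.grab_frame(n)[:,:,::-1])
    print(n,eyes.calibration(n))
E
```

```text
{'time_s': 0.0, 'qpos': array([-7.78097767e+01,  1.83494058e+01,  8.97049570e+01, -2.16378566e-03,
        7.20443402e+01, -1.14752912e+00]), 'qvel': array([-0.04621222,  0.02163114, -0.0156256 , -0.02198348, -0.03036424,
        0.01484439]), 'effort': array([-4.57137560e-06, -4.12460589e+01, -2.31975693e+01,  7.26674125e-02,
        4.58092033e-02, -1.58186704e-04]), 'ee_pos': array([ 132.51811273, -559.02145183,  221.15250077]), 'ee_rot': array([-1.79901276e+02,  8.01280283e-05,  1.33384213e+01]), 'force': array([-0.01547709,  0.47283543, -0.40354919]), 'torque': array([-0.03019408, -0.02975823, -0.0049037 ]), 'gripper_force': 0.0, 'gripper_width': 91.43576887123601}
top {'camera_matrix': array([[466.32043615,   0.        , 319.15197063],
       [  0.        , 466.32043615, 198.88031358],
       [  0.        ,   0.        ,   1.        ]]), 'world_from_camera': array([[-3.80754001e-03, -9.88998173e-01,  1.47878720e-01,
         3.79156414e+02],
       [-9.99917855e-01,  1.95552120e-03, -1.26672745e-02,
         1.50129373e+01],
       [ 1.22387314e-02, -1.47914803e-01, -9.88924377e-01,
         1.06803851e+03],
       [ 0.00000000e+00,  0.00000000e+00,  0.00000000e+00,
         1.00000000e+00]])}
scene {'camera_matrix': array([[408.81717382,   0.        , 323.5089168 ],
       [  0.        , 408.81717382, 192.70810317],
       [  0.        ,   0.        ,   1.        ]]), 'world_from_camera': array([[ 6.84731121e-01, -2.60856127e-01,  6.80512581e-01,
        -2.80419879e+01],
       [-7.28738481e-01, -2.56773754e-01,  6.34828690e-01,
        -5.39676906e+02],
       [ 9.13881619e-03, -9.30602665e-01, -3.65916878e-01,
         3.99404252e+02],
       [ 0.00000000e+00,  0.00000000e+00,  0.00000000e+00,
         1.00000000e+00]])}
```

View pics/top0.png

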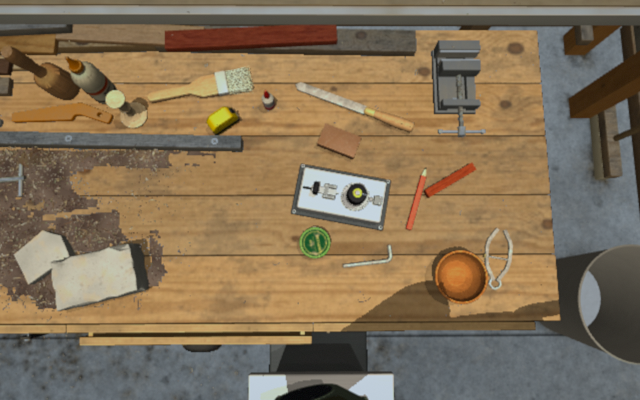

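View pics/scene0.png

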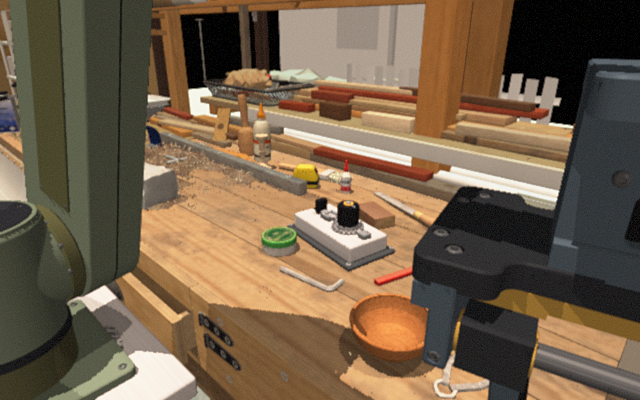

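The top picture shows the adjuster with the knob near (356,194) and the tab near (316,187). The sanding block is at (339,140), the tin at (315,242), the key at (372,260) and the pencil at (417,200).

```bash
python3 - <<'E'
import cv2
im=cv2.imread("pics/top0.png")[155:235,285:395]
cv2.imwrite("pics/crop0.png",cv2.resize(im,None,fx=7,fy=7,interpolation=cv2.INTER_CUBIC))
E
cat > h.py <<'E'
from workcell import telemetry, eyes
import cv2,numpy as np
def ray(c,u,v,z):
    K=c["camera_matrix"];T=c["world_from_camera"]
    d=T[:3,:3]@np.linalg.solve(K,[u,v,1.]);o=T[:3,3]
    return (o+d*(z-o[2])/d[2])[:2]
def proj(c,p):
    T=c["world_from_camera"];q=c["camera_matrix"]@(T[:3,:3].T@(np.array(p,float)-T[:3,3]));return q[:2]/q[2]
E
```

```text
(no output)
```

View pics/crop0.png

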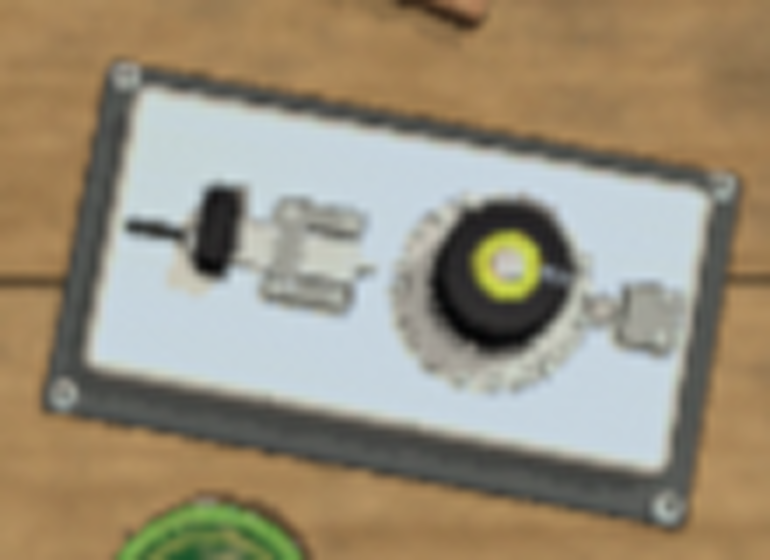

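The crop shows the pin at crop (510,262), the tab top at (220,215), and the plate corners at (108,62), (740,175), (685,527) and (43,408). The white mark points to the right.

```bash
python3 - <<'E'
from h import *
c=eyes.calibration("top")
f=lambda x,y,z:ray(c,285+(x+.5)/7-.5,155+(y+.5)/7-.5,z)
C=[f(x,y,8) for x,y in[(108,62),(740,175),(685,527),(43,408)]]
print("corners",C)
A,B,D,E=C
print("len",np.linalg.norm(B-A),np.linalg.norm(D-E),np.linalg.norm(B-D),np.linalg.norm(A-E))
yv=(A+E-B-D)/2; ang=np.degrees(np.arctan2(yv[1],yv[0]));print("y dir angle",ang)
yh=yv/np.linalg.norm(yv)
cen=sum(C)/4; print("axis from plate",cen-30*yh,"pin",f(510,262,94),"knob",f(506,275,92))
t=f(223,215,73);print("tab",t)
p=cen-30*yh;print("tab pred",p+91*yh)
for n,u,v,z in[("tin",315,242,32),("blk",339,140,27),("key1",391,258,8),("key2",345,265,8),("pen1",425,170,8),("pen2",408,228,8),("blkL",318,148,27),("blkB",352,158,27)]:print(n,ray(c,u,v,z))
E
```

```text
corners [array([621.05937653,  45.6281495 ]), array([ 582.58673484, -163.59401238]), array([ 465.97683148, -142.56421182]), array([505.4819449 ,  66.59053255])]
len 212.73001006265025 212.8529094903266 118.49102106925938 117.46303336316521
y dir angle 79.44226082820542
axis from plate [538.27943303 -77.97700841] pin [539.39023363 -78.63387024] knob [535.72793598 -77.54847918]
tab [557.74805205   8.05596503]
tab pred [554.95302604  11.48243098]
tin [437.49508631  11.31033302]
blk [671.79562411 -44.54024765]
key1 [ 402.245784   -160.44728499]
key2 [386.9683078  -56.21713292]
pen1 [ 605.12634118 -245.12384602]
pen2 [ 470.05714025 -201.13949088]
blkL [652.89326182   3.87235216]
blkB [629.31408698 -73.89248312]
```

```bash
python3 -m crank '[{"dx":0.05,"dy":0.06,"yaw":1},{"dx":0.05,"dy":0.06,"yaw":1},{"dx":0.05,"dy":0.06,"yaw":1},{"dx":0.05,"dy":0.06,"yaw":1},{"dx":0.05,"dy":0.06,"yaw":1},{"dx":0.05,"dy":0.06,"yaw":1},{"dx":0.05,"dy":0.06,"yaw":1},{"dx":0.05,"dy":0.06,"yaw":1},{"dx":0.05,"dy":0.06,"yaw":1},{"dx":0.05,"dy":0.06,"yaw":1}]' 1 40
python3 -m crank '[{"yaw":1},{"yaw":1},{"yaw":1},{"yaw":1},{"yaw":1},{}]'
python3 - <<'E'
from h import *
s=telemetry.state();c=eyes.calibration("wrist");im=eyes.grab_frame("wrist")
print(s["time_s"],s["ee_pos"],s["ee_rot"],s["torque"],s["force"])
cv2.imwrite("pics/w1.png",im[:,:,::-1]);print(proj(c,[539,-78,94]),proj(c,[555,11,73]))
np.savez("w1.npz",**c)
E
```

```text
0.1 [ 132.53737839 -559.08288988  221.21285265] [-1.79911000e+02 -8.37189282e-04  1.33357588e+01] [ 0.00683198 -0.00899509 -0.03451265] [ 0.34399295 -0.58360683  0.17793892]
[-479.18724958 -845.50042744] [-595.76010769 -861.7848231 ]validation failed for argument at $[0]...
validation failed for argument at $[0]...
```

View pics/w1.png

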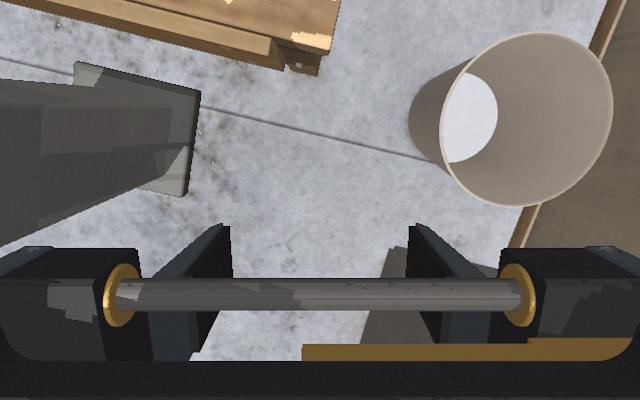

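The rows were refused, so the wrist picture still shows the floor from the start pose. I'll write every row with all four keys.

```bash
python3 -m crank '[{"dx":0.05,"dy":0.06,"dz":0,"yaw":1},{"dx":0.05,"dy":0.06,"dz":0,"yaw":1},{"dx":0.05,"dy":0.06,"dz":0,"yaw":1},{"dx":0.05,"dy":0.06,"dz":0,"yaw":1},{"dx":0.05,"dy":0.06,"dz":0,"yaw":1},{"dx":0.05,"dy":0.06,"dz":0,"yaw":1},{"dx":0.05,"dy":0.06,"dz":0,"yaw":1},{"dx":0.05,"dy":0.06,"dz":0,"yaw":1},{"dx":0.05,"dy":0.06,"dz":0,"yaw":1},{"dx":0.05,"dy":0.06,"dz":0,"yaw":1}]' 1 40
```

```text
time_s: 1.4
ee_pos: [533.7, -77.7, 221.9]
ee_rot: [180.0, 0.0, 63.5]
force: [0.7, -0.7, 1.0]
gripper_width: 91.4
gripper_force: 0.0
```

```bash
python3 -m crank '[{"dx":0.006,"dy":0,"dz":0,"yaw":1},{"dx":0,"dy":0,"dz":0,"yaw":1},{"dx":0,"dy":0,"dz":0,"yaw":1},{"dx":0,"dy":0,"dz":0,"yaw":1},{"dx":0,"dy":0,"dz":0,"yaw":1},{"dx":0,"dy":0,"dz":0,"yaw":0},{"dx":0,"dy":0,"dz":0,"yaw":0}]'
python3 - <<'E'
from h import *
s=telemetry.state();c=eyes.calibration("wrist");im=eyes.grab_frame("wrist")
print(s["time_s"],s["ee_pos"],s["ee_rot"],s["torque"],s["force"])
cv2.imwrite("pics/w2.png",im[:,:,::-1]);print(proj(c,[539,-78,94]),proj(c,[555,11,73]))
np.savez("w2.npz",**c)
E
```

```text
time_s: 2.28
ee_pos: [537.4, -79.5, 221.8]
ee_rot: [-180.0, -0.0, 88.3]
force: [0.7, 0.5, -0.4]
gripper_width: 91.3
gripper_force: 0.0
2.275 [537.35781048 -79.49758593 221.80694789] [-1.79984811e+02 -2.48487039e-03  8.82680122e+01] [-0.06604752 -0.07708975  0.00879193] [ 0.68280433  0.505164   -0.41534724]
[319.6496475  195.38279583] [335.57939843  85.58837802]
```

View pics/w2.png

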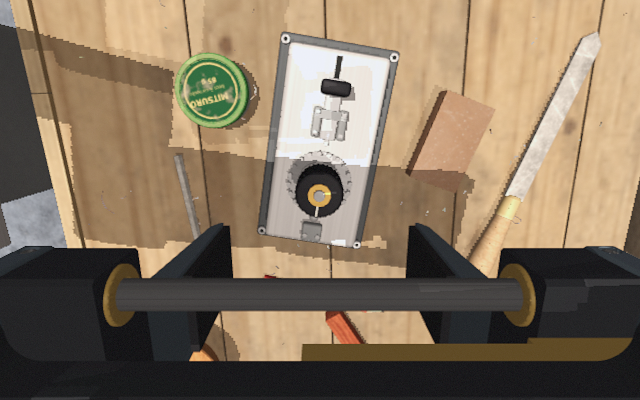

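The wrist picture shows the pin at (319,196), within a pixel of the prediction, and the tab top at (336,85). That puts the axis at (539,-78), so I'll descend and grip.

```bash
python3 -m crank '[{"dx":0.002,"dy":0.0019,"dz":-0.06,"yaw":0},{"dx":0,"dy":0,"dz":-0.06,"yaw":0},{"dx":0,"dy":0,"dz":-0.05,"yaw":0},{"dx":0,"dy":0,"dz":-0.0275,"yaw":0},{"dx":0,"dy":0,"dz":0,"yaw":0},{"dx":0,"dy":0,"dz":0,"yaw":0}]'
python3 -c "
from h import *
s=telemetry.state();print(s['ee_pos'],s['torque'],s['force'],s['effort'][5])"
python3 -m crank '[{"dx":0,"dy":0,"dz":0,"yaw":0},{"dx":0,"dy":0,"dz":0,"yaw":0},{"dx":0,"dy":0,"dz":0,"yaw":0},{"dx":0,"dy":0,"dz":0,"yaw":0},{"dx":0,"dy":0,"dz":0,"yaw":0},{"dx":0,"dy":0,"dz":0,"yaw":0},{"dx":0,"dy":0,"dz":0,"yaw":0},{"dx":0,"dy":0,"dz":0,"yaw":0}]' 0.3 40
python3 -c "
from h import *
s=telemetry.state();print(s['ee_pos'],s['ee_rot'],s['torque'],s['force'],s['effort'][5])"
```

```text
time_s: 3.08
ee_pos: [539.9, -78.1, 65.0]
ee_rot: [179.9, 0.0, 88.3]
force: [0.1, -1.0, 0.3]
gripper_width: 90.6
gripper_force: 0.0
[539.94546778 -78.14215798  64.976411  ] [ 0.00543623 -0.11955664  0.0245107 ] [ 0.07720204 -1.01281265  0.29472723] 0.0017546646631672047
time_s: 4.08
ee_pos: [537.8, -77.8, 63.9]
ee_rot: [-179.8, -0.0, 88.3]
force: [-6.0, 0.6, 5.8]
gripper_width: 41.4
gripper_force: 40.0
[537.76714476 -77.84478468  63.90907353] [-1.79844970e+02 -1.41845838e-02  8.83419177e+01] [ 0.0803392   0.92453276 -0.02441118] [-6.010975    0.55892653  5.82527785] 0.0037813681410625577
```

```bash
python3 -m crank '[{"dx":-0.002,"dy":0,"dz":0,"yaw":0},{"dx":0,"dy":0,"dz":0,"yaw":-0.8},{"dx":0,"dy":0,"dz":0,"yaw":-0.8},{"dx":0,"dy":0,"dz":0,"yaw":-0.8},{"dx":0,"dy":0,"dz":0,"yaw":-0.8},{"dx":0,"dy":0,"dz":0,"yaw":-0.8},{"dx":0,"dy":0,"dz":0,"yaw":0}]'
cat > t.py <<'E'
from h import *
s=telemetry.state();print(round(s['time_s'],2),s['ee_pos'].round(1),s['ee_rot'][2].round(2),'T',s['torque'].round(3),'F',s['force'].round(1),'e6',round(s['effort'][5],3),s['gripper_width'].round(1))
E
python3 t.py
```

```text
time_s: 4.95
ee_pos: [537.5, -77.8, 64.0]
ee_rot: [180.0, -0.0, 68.4]
force: [-2.7, 0.6, 1.9]
gripper_width: 41.0
gripper_force: 40.0Traceback (most recent call last):
  File "t.py", line 2, in <module>
    s=telemetry.state();print(round(s['time_s'],2),s['ee_pos'].round(1),s['ee_rot'][2].round(2),'T',s['torque'].round(3),'F',s['force'].round(1),'e6',round(s['effort'][5],3),s['gripper_width'].round(1))
                                                                                                                                                                              ^^^^^^^^^^^^^^^^^^^^^^^^
AttributeError: 'float' object has no attribute 'round'
```

```bash
sed -i "s/s\['gripper_width'\].round(1)/s['gripper_width']/" t.py; python3 t.py; python3 -m crank '[{"dx":0,"dy":0,"dz":0,"yaw":-0.8},{"dx":0,"dy":0,"dz":0,"yaw":-0.8},{"dx":0,"dy":0,"dz":0,"yaw":-0.8},{"dx":0,"dy":0,"dz":0,"yaw":-0.8},{"dx":0,"dy":0,"dz":0,"yaw":0}]' | head -3; python3 t.py;  python3 -m crank '[{"dx":0,"dy":0,"dz":0,"yaw":-0.5},{"dx":0,"dy":0,"dz":0,"yaw":0}]' >/dev/null; python3 t.py
```

```text
4.95 [537.5 -77.8  64. ] 68.38 T [ 0.149  0.488 -0.018] F [-2.7  0.6  1.9] e6 0.147 41.03927097366944
time_s: 5.58
ee_pos: [537.5, -77.9, 64.0]
ee_rot: [-180.0, -0.0, 52.4]
5.58 [537.5 -77.9  64. ] 52.43 T [ 0.245  0.534 -0.064] F [-3.   0.8  2.6] e6 0.126 41.451447554385524
5.83 [537.5 -77.8  64. ] 49.94 T [0.315 0.541 0.021] F [-3.4  2.5  2.7] e6 0.078 41.91742598375447
```

```bash
python3 -m crank '[{"dx":0,"dy":0,"dz":0,"yaw":-0.4},{"dx":0,"dy":0,"dz":0,"yaw":0}]' >/dev/null; python3 t.py
```

```text
6.08 [537.5 -77.9  64. ] 47.84 T [ 0.288  0.455 -0.004] F [-2.8  2.3  2.8] e6 0.056 41.390953979586044
```

```bash
python3 -m crank '[{"dx":0,"dy":0,"dz":0,"yaw":-0.4},{"dx":0,"dy":0,"dz":0,"yaw":0}]' >/dev/null; python3 t.py
```

```text
6.33 [537.4 -77.9  63.9] 45.81 T [ 0.404  0.464 -0.047] F [-2.5  1.4  2.6] e6 0.039 41.423747440010054
```

```bash
python3 - <<'E'
from h import *
c=eyes.calibration("wrist");im=eyes.grab_frame("wrist");t=eyes.grab_frame("top");ct=eyes.calibration("top")
p=proj(c,[538,-78,94]);q=proj(ct,[538,-78,94]);print(p,q)
a=im[max(0,int(p[1])-50):int(p[1])+50,int(p[0])-60:int(p[0])+60,::-1]
b=t[int(q[1])-20:int(q[1])+20,int(q[0])-24:int(q[0])+24,::-1]
a=cv2.resize(a,(390,325),interpolation=cv2.INTER_CUBIC);b=cv2.resize(b,(390,325),interpolation=cv2.INTER_CUBIC)
cv2.imwrite("pics/c3.png",np.hstack([a,b]))
E
```

```text
[317.59552434 291.94724591] [357.14016954 192.64810041]
```

View pics/c3.png

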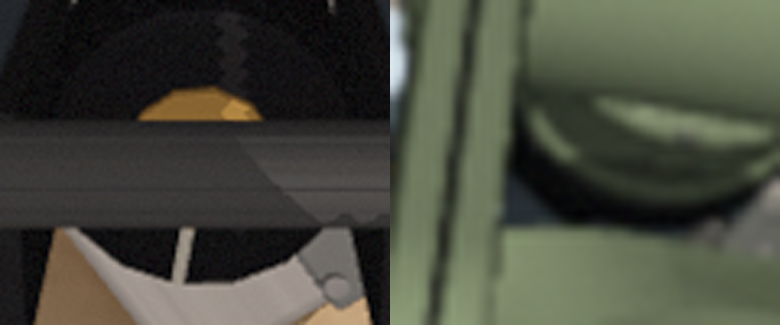

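The wrist crop (left half) shows the white mark at (182,255), still in the same place relative to the jaws. So the knob is turning with the gripper.

```bash
python3 -m crank '[{"dx":0,"dy":0,"dz":0,"yaw":-0.6},{"dx":0,"dy":0,"dz":0,"yaw":-0.6},{"dx":0,"dy":0,"dz":0,"yaw":0}]' >/dev/null; python3 t.py;python3 -m crank '[{"dx":0,"dy":0,"dz":0,"yaw":-0.6},{"dx":0,"dy":0,"dz":0,"yaw":-0.4},{"dx":0,"dy":0,"dz":0,"yaw":0}]' >/dev/null; python3 t.py
```

```text
6.8 [537.4 -77.9  63.9] 39.85 T [ 0.46   0.506 -0.046] F [-2.6  1.8  3. ] e6 0.027 41.13578208375925
7.17 [537.4 -77.9  64. ] 34.87 T [ 0.495  0.517 -0.079] F [-3.7  2.6  3.2] e6 0.005 41.53344972415007
```

```bash
python3 -m crank '[{"dx":0,"dy":0,"dz":0,"yaw":-0.6},{"dx":0,"dy":0,"dz":0,"yaw":0}]' >/dev/null; python3 t.py
```

```text
7.42 [537.4 -77.9  64. ] 31.9 T [ 0.507  0.512 -0.   ] F [-3.5  3.   3.3] e6 0.104 41.700004836331836
```

```bash
python3 -m crank '[{"dx":0,"dy":0,"dz":0,"yaw":-0.5},{"dx":0,"dy":0,"dz":0,"yaw":0}]' >/dev/null; python3 t.py
```

```text
7.67 [537.4 -77.9  64. ] 29.41 T [0.541 0.552 0.037] F [-3.7  3.   2.8] e6 0.075 41.23933584276461
```

```bash
python3 -m crank '[{"dx":0,"dy":0,"dz":0,"yaw":-0.4},{"dx":0,"dy":0,"dz":0,"yaw":0}]' >/dev/null; python3 t.py
```

```text
7.92 [537.3 -77.9  64. ] 27.33 T [ 0.632  0.559 -0.064] F [-2.6  3.   2.5] e6 0.029 41.143603114111215
```

Not the stop. On to the next candidate, about 16°.

```bash
python3 -m crank '[{"dx":0,"dy":0,"dz":0,"yaw":-0.6},{"dx":0,"dy":0,"dz":0,"yaw":-0.6},{"dx":0,"dy":0,"dz":0,"yaw":0}]' >/dev/null; python3 t.py;python3 -m crank '[{"dx":0,"dy":0,"dz":0,"yaw":-0.6},{"dx":0,"dy":0,"dz":0,"yaw":-0.4},{"dx":0,"dy":0,"dz":0,"yaw":0}]' >/dev/null; python3 t.py
```

```text
8.3 [537.3 -77.9  63.9] 21.37 T [0.645 0.595 0.002] F [-4.5  3.3  2.9] e6 0.017 41.26469481261668
8.68 [537.4 -77.9  64. ] 16.38 T [0.799 0.579 0.   ] F [-3.1  3.4  1.8] e6 0.071 41.41133352556465
```

```bash
python3 -m crank '[{"dx":0,"dy":0,"dz":0,"yaw":-0.6},{"dx":0,"dy":0,"dz":0,"yaw":0}]' >/dev/null; python3 t.py
```

```text
8.93 [537.4 -77.9  64. ] 13.4 T [ 0.81   0.592 -0.   ] F [-3.1  4.5  2.7] e6 0.097 41.34888250601245
```

```bash
python3 -m crank '[{"dx":0,"dy":0,"dz":0,"yaw":-0.4},{"dx":0,"dy":0,"dz":0,"yaw":0}]' >/dev/null; python3 t.py
```

```text
9.18 [537.4 -77.9  64. ] 11.31 T [0.776 0.594 0.029] F [-2.7  3.5  2.5] e6 0.048 41.297460611847384
```

```bash
python3 -m crank '[{"dx":-0.0015,"dy":0.0015,"dz":0,"yaw":-0.6},{"dx":0,"dy":0,"dz":0,"yaw":-0.6},{"dx":0,"dy":0,"dz":0,"yaw":0}]' >/dev/null; python3 t.py;python3 -m crank '[{"dx":0,"dy":0,"dz":0,"yaw":-0.6},{"dx":0,"dy":0,"dz":0,"yaw":-0.4},{"dx":0,"dy":0,"dz":0,"yaw":0}]' >/dev/null; python3 t.py
```

```text
9.55 [537.1 -77.6  64. ] 5.38 T [-0.105  0.099 -0.108] F [-1.3  0.4  0. ] e6 0.017 41.544618812060335
9.93 [537.  -77.6  64. ] 0.39 T [-0.583 -0.166 -0.069] F [ 0.6 -2.4 -1.7] e6 -0.029 41.46131122299725
```

```bash
python3 -m crank '[{"dx":0,"dy":0,"dz":0,"yaw":-0.4},{"dx":0,"dy":0,"dz":0,"yaw":0}]' >/dev/null; python3 t.py
```

```text
10.18 [537.1 -77.5  64.1] -1.62 T [-0.952 -0.414  0.102] F [ 2.1 -3.7 -3.2] e6 0.176 41.597041205341846
```

```bash
python3 -m crank '[{"dx":0,"dy":0,"dz":0,"yaw":-0.3},{"dx":0,"dy":0,"dz":0,"yaw":0}]' >/dev/null; python3 t.py
```

```text
10.43 [537.  -77.5  64.1] -3.12 T [-0.998 -0.461  0.231] F [ 2.5 -4.3 -3.5] e6 0.235 41.33944705901673
```

```bash
python3 -m crank '[{"dx":0,"dy":0,"dz":0,"yaw":-0.2},{"dx":0,"dy":0,"dz":0,"yaw":0}]' >/dev/null; python3 t.py
```

```text
10.68 [537.  -77.5  64. ] -4.09 T [-0.964 -0.474  0.327] F [ 3.4 -4.  -1.9] e6 0.349 41.01758801541495
```

```bash
python3 -m crank '[{"dx":0,"dy":0,"dz":0,"yaw":-0.2},{"dx":0,"dy":0,"dz":0,"yaw":0},{"dx":0,"dy":0,"dz":0,"yaw":0}]' >/dev/null; python3 t.py;  python3 t.py
```

```text
11.05 [537.  -77.4  64. ] -5.07 T [-0.99 -0.48  0.44] F [ 2.2 -5.2 -2.7] e6 0.426 41.29223719145466
11.05 [537.  -77.4  64. ] -5.07 T [-0.99 -0.48  0.44] F [ 2.2 -5.2 -2.7] e6 0.426 41.29223719145466
```

Stop confirmed: the torque rises 0.1 Nm per degree to 0.44 Nm, and the unloaded stop is near yaw -1°. Now back 72°, to about 71°.

```bash
python3 -m crank '[{"dx":0.0007,"dy":-0.0007,"dz":0,"yaw":0.8},{"dx":0,"dy":0,"dz":0,"yaw":1},{"dx":0,"dy":0,"dz":0,"yaw":1},{"dx":0,"dy":0,"dz":0,"yaw":1},{"dx":0,"dy":0,"dz":0,"yaw":1},{"dx":0,"dy":0,"dz":0,"yaw":1},{"dx":0,"dy":0,"dz":0,"yaw":1},{"dx":0,"dy":0,"dz":0,"yaw":1},{"dx":0,"dy":0,"dz":0,"yaw":1},{"dx":0,"dy":0,"dz":0,"yaw":0}]' >/dev/null; python3 t.py
python3 -m crank '[{"dx":0,"dy":0,"dz":0,"yaw":1},{"dx":0,"dy":0,"dz":0,"yaw":1},{"dx":0,"dy":0,"dz":0,"yaw":1},{"dx":0,"dy":0,"dz":0,"yaw":1},{"dx":0,"dy":0,"dz":0,"yaw":1},{"dx":0,"dy":0,"dz":0,"yaw":1},{"dx":0,"dy":0,"dz":0,"yaw":0.4},{"dx":0,"dy":0,"dz":0,"yaw":0},{"dx":0,"dy":0,"dz":0,"yaw":0}]' >/dev/null; python3 t.py
```

```text
12.3 [537.2 -77.6  64. ] 38.77 T [-0.924 -0.534 -0.035] F [ 2.5 -2.8 -2. ] e6 -0.168 41.450933157756836
13.43 [537.3 -77.5  64.1] 70.75 T [-0.931 -0.732  0.052] F [ 2.9 -4.  -3.1] e6 0.028 41.36935290325195
```

```bash
python3 -m crank '[{"dx":0,"dy":0,"dz":0,"yaw":0},{"dx":0,"dy":0,"dz":0,"yaw":0},{"dx":0,"dy":0,"dz":0,"yaw":0},{"dx":0,"dy":0,"dz":0,"yaw":0},{"dx":0,"dy":0,"dz":0,"yaw":0},{"dx":0,"dy":0,"dz":0,"yaw":0}]' 1 | tail -2; python3 -m crank '[{"dx":0,"dy":0,"dz":0.04,"yaw":0},{"dx":0,"dy":0,"dz":0.06,"yaw":0},{"dx":0,"dy":0,"dz":0.06,"yaw":0},{"dx":0,"dy":0,"dz":0.0375,"yaw":0},{"dx":0,"dy":0,"dz":0,"yaw":0.8},{"dx":0,"dy":0,"dz":0,"yaw":1},{"dx":0,"dy":0,"dz":0,"yaw":0},{"dx":0,"dy":0,"dz":0,"yaw":0}]'
python3 - <<'E'
from h import *
c=eyes.calibration("wrist");im=eyes.grab_frame("wrist")
p=proj(c,[538.5,-78,94]);t=proj(c,[555,11,73]);print(p,t)
x,y=int(p[0])-60,int(p[1])-140;print("origin",x,y)
np.savez("w4.npz",**c);cv2.imwrite("pics/w4full.png",im[:,:,::-1])
b=im[y:y+180,x:x+120,::-1]
a=cv2.imread("pics/w2.png")[55:235,260:380]
cv2.imwrite("pics/c4.png",cv2.resize(np.hstack([a,b]),None,fx=3.3,fy=3.3,interpolation=cv2.INTER_CUBIC))
E
```

```text
gripper_width: 91.3
gripper_force: 0.0
time_s: 15.18
ee_pos: [536.7, -77.3, 221.8]
ee_rot: [-180.0, -0.0, 79.8]
force: [1.2, 0.3, 0.6]
gripper_width: 91.2
gripper_force: 0.0
[319.88405798 197.70298179] [320.42920196  86.78948289]
origin 259 57
```

View pics/c4.png

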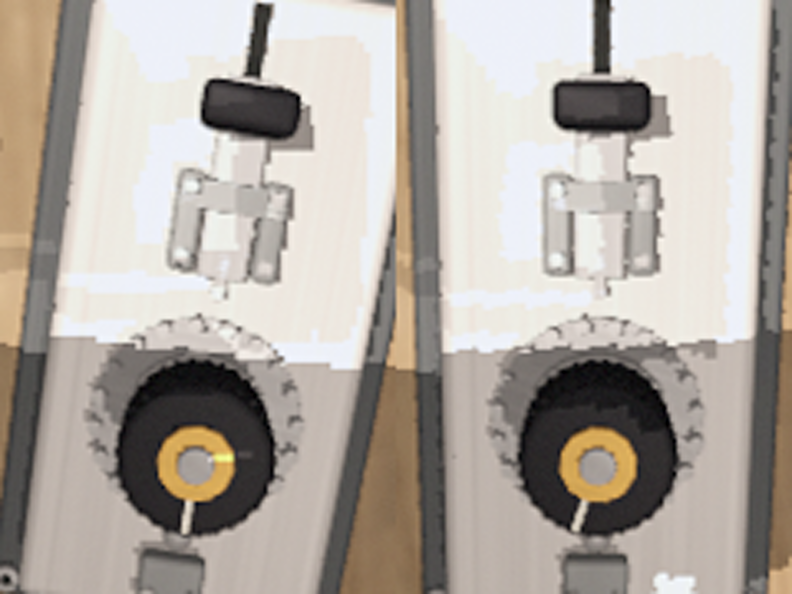

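Left is before, right is now. The white mark has moved from (187,517) to (580,515). Allowing for the camera's own 8.5° turn, the knob is a net 18° clockwise of its start, which is 72° back from the stop. The tab top is at (601,105), so I'll pinch it across its width.

```bash
python3 -m crank '[{"dx":0.011,"dy":0.054,"dz":0,"yaw":0},{"dx":0.0115,"dy":0.0545,"dz":0,"yaw":0},{"dx":0,"dy":0,"dz":-0.06,"yaw":0},{"dx":0,"dy":0,"dz":-0.06,"yaw":0},{"dx":0,"dy":0,"dz":-0.05,"yaw":0},{"dx":0,"dy":0,"dz":-0.027,"yaw":0},{"dx":0,"dy":0,"dz":0,"yaw":0},{"dx":0,"dy":0,"dz":0,"yaw":0}]' | sed -n 2,4p;  python3 -m crank '[{"dx":0,"dy":0,"dz":0,"yaw":0},{"dx":0,"dy":0,"dz":0,"yaw":0},{"dx":0,"dy":0,"dz":0,"yaw":0},{"dx":0,"dy":0,"dz":0,"yaw":0},{"dx":0,"dy":0,"dz":0,"yaw":0},{"dx":0,"dy":0,"dz":0,"yaw":0},{"dx":0,"dy":0,"dz":0,"yaw":0},{"dx":0,"dy":0,"dz":0,"yaw":0},{"dx":0,"dy":0,"dz":0,"yaw":0},{"dx":0,"dy":0,"dz":0,"yaw":0}]' 0.1 15
```

```text
ee_pos: [555.7, 9.4, 65.3]
ee_rot: [179.9, -0.0, 79.8]
force: [0.1, 0.2, 0.4]
time_s: 17.48
ee_pos: [554.2, 9.5, 64.3]
ee_rot: [-179.9, 0.0, 79.8]
force: [-3.1, 1.0, 2.2]
gripper_width: 26.0
gripper_force: 15.0
```

```bash
python3 -m crank '[{"dx":-0.0008,"dy":-0.0043,"dz":0,"yaw":0},{"dx":-0.0008,"dy":-0.0043,"dz":0,"yaw":0},{"dx":-0.0008,"dy":-0.0043,"dz":0,"yaw":0},{"dx":-0.0008,"dy":-0.0043,"dz":0,"yaw":0},{"dx":0,"dy":0,"dz":0,"yaw":0},{"dx":0,"dy":0,"dz":0,"yaw":0}]'
```

```text
time_s: 18.23
ee_pos: [552.0, -2.4, 64.3]
ee_rot: [-179.9, -0.2, 79.7]
force: [-2.5, 9.1, 1.8]
gripper_width: 25.7
gripper_force: 15.0
```

```bash
python3 -m crank '[{"dx":-0.0004,"dy":-0.0025,"dz":0,"yaw":0},{"dx":0,"dy":0,"dz":0,"yaw":0},{"dx":0,"dy":0,"dz":0,"yaw":0}]'; python3 -m crank '[{"dx":0,"dy":0.001,"dz":0,"yaw":0},{"dx":0,"dy":0,"dz":0,"yaw":0},{"dx":0,"dy":0,"dz":0,"yaw":0},{"dx":0,"dy":0,"dz":0,"yaw":0},{"dx":0,"dy":0,"dz":0,"yaw":0}]' 1 | tail -2; python3 -m crank '[{"dx":0,"dy":0,"dz":0.04,"yaw":0},{"dx":0,"dy":0,"dz":0.06,"yaw":0},{"dx":-0.0185,"dy":-0.03,"dz":0.06,"yaw":0},{"dx":0,"dy":-0.06,"dz":0.0375,"yaw":0},{"dx":0,"dy":0,"dz":0,"yaw":0},{"dx":0,"dy":0,"dz":0,"yaw":0}]'
python3 - <<'E'
from h import *
c=eyes.calibration("wrist");im=eyes.grab_frame("wrist")
p=proj(c,[538.5,-78,94]);t=proj(c,[552.6,-1.7,73]);print(p,t)
x,y=int(p[0])-60,int(p[1])-140;print("origin",x,y)
b=im[y:y+180,x:x+120,::-1]
a=cv2.imread("pics/w4full.png")[57:237,259:379]
cv2.imwrite("pics/c5.png",cv2.resize(np.hstack([a,b]),None,fx=3.3,fy=3.3,interpolation=cv2.INTER_CUBIC))
E
```

```text
time_s: 18.6
ee_pos: [551.9, -2.6, 64.4]
ee_rot: [-179.9, -0.4, 79.7]
force: [-2.5, 15.9, 1.9]
gripper_width: 26.0
gripper_force: 15.0
gripper_width: 72.8
gripper_force: 0.0
time_s: 19.98
ee_pos: [536.6, -77.2, 221.7]
ee_rot: [-179.9, -0.0, 79.8]
force: [0.6, 0.5, -1.1]
gripper_width: 91.5
gripper_force: 0.0
[320.23194488 197.91512013] [320.71356936 103.01864428]
origin 260 57
```

View pics/c5.png

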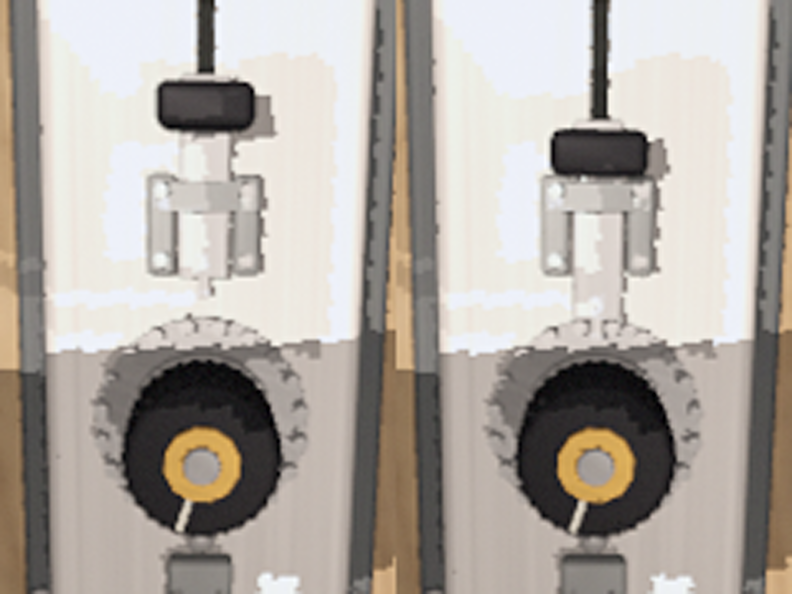

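The tab moved from row 105 to row 153 in the crop, about 13 mm, so the nose is in the wheel and the bolt is home. The mark at (580,515) has not moved, so I'm handing in.

```bash
python3 -c "
from workcell import ticket
print(ticket.job_done())"
```

```text
the job is handed in; nothing more can be done
None
```

I turned the knob to its stop (peak about 0.44 Nm), backed it off four clicks, slid the lock bolt home (about 13 mm in the wrist picture) and let go; the job is handed in, and it returned no verdict.

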